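# Prove and sort the gear that matches the master

## Task

Of the three loose gears on the desk, find the one with as many teeth as the master gear on the leaning stand. Hold it by its boss beside the master, parallel to it and with their teeth well in mesh, and use it to turn the master at least 40 degrees either way, touching the master with nothing but that gear; then lay it flat, boss up, in the tray whose floor shows the same gear outline and let go. Leave the other two gears and the small glass flask where they are.

Things in the scene. Friction and masses are not known exactly. Their poses are not given: they have to be found in the camera images.
- gear12_center (a point): Loose grey plastic gear, 12 teeth, lying flat: toothed disc 65 mm across, 12 mm thick, with a solid square boss 16 x 16 mm, 30 mm high, up from its middle (42 mm over all). Point on its axis, 21 mm above its underside; z out through the boss, x through one tooth and square to a boss face. About 60 g. Matches the master.
- gear12_disc (a point): Point on the axis of the same 12-tooth gear in the mid-plane of its toothed disc, 6 mm above its underside; same axes. Its teeth are 6.6 mm wide and 9 mm deep, with round tips centred 29 mm from the axis. All three loose gears have the same diameter and boss.
- gear9_center (a point): Loose grey plastic gear, 9 teeth, lying flat: toothed disc 65 mm across, 12 mm thick, with a solid square boss 16 x 16 mm, 30 mm high, up from its middle (42 mm over all). Point on its axis, 21 mm above its underside; z out through the boss, x through one tooth and square to a boss face. Not the master's tooth count; stays where it is.
- gear16_center (a point): Loose grey plastic gear, 16 teeth, lying flat: toothed disc 65 mm across, 12 mm thick, with a solid square boss 16 x 16 mm, 30 mm high, up from its middle (42 mm over all). Point on its axis, 21 mm above its underside; z out through the boss, x through one tooth and square to a boss face. Not the master's tooth count; stays where it is.
- master: Master gear: grey, 12 teeth, disc and teeth like the 12-tooth loose gear's, no boss (a 3 mm high screw cap), turning freely on a leaning post (0.4 N at the teeth). Origin at its disc's centre and mid-thickness, 140 mm above the table; z its axis, 35 degrees from vertical, up and roughly towards the robot, out of the free face; x through one tooth, turning with it.
- master_mark (a point): Point on the master 29 mm from its axis, in the tooth on its x axis (black dot on that tooth). In mesh, a gear's axis is parallel to the master's, the discs are in one plane and the centres about 57.5 mm apart (55.5: bottomed; 61: too shallow), on any free side of it; a tooth enters best facing a gap, though the master can turn aside.
- stand: Fixed stand of the master. Origin on the table straight below the master's centre, z up. Round foot 100 mm across, 14 mm high, its centre 20 mm along +x; upright 20 mm thick at 40 mm along +x, 83 mm high, then a 28 mm knuckle and a 12 mm post leaning to -x up to the back of the master. Before and beside the master the space is free.
- tray12_in (a point): The tray for the 12-tooth gear: fixed open white tray, 96 x 96 mm outside, 20 mm high, walls and floor 4 mm, with a black outline of a 12-tooth gear on its floor. This point is the centre of the inner floor (4 mm above the table); x and y along the sides, z up.
- tray9_in (a point): Another tray: fixed open white tray, 96 x 96 mm outside, 20 mm high, walls and floor 4 mm, with a black outline of a 9-tooth gear on its floor. This point is the centre of the inner floor (4 mm above the table); x and y along the sides, z up.
- tray16_in (a point): Another tray: fixed open white tray, 96 x 96 mm outside, 20 mm high, walls and floor 4 mm, with a black outline of a 16-tooth gear on its floor. This point is the centre of the inner floor (4 mm above the table); x and y along the sides, z up.
- flask: Small loose conical glass flask, 80 mm wide at the foot, 130 mm high, to be left alone. Origin at the centre of its underside, z up.
Things that resemble listed ones, but are neither listed nor needed, are in the scene too. Leave any purple or yellow look-alike of the stand alone.

How it is judged:
By the outcome, as a careful person would: the job done as asked, in the order asked, and still so for the second after the job is handed in, with the robot touching nothing.
It also fails if it takes over 43 s, if anything falls off the work surface, if the arm or the gripper's body presses on something with over 40 N, if the wrist force passes 120 N, or if a joint passes its speed limit or range.

## Robot

A 6-joint arm with a two-finger parallel gripper is mounted at the origin on the work surface. World frame = base frame: x ahead of the robot, y to its left, z up, the work surface at z = 0. Lengths are in m, angles in degrees, forces in N, time in s.
With the tool pointing down it reaches from about 0.25 to 0.725 m from the base axis. Payload 9.7 kg.
Tool frame: the origin (TCP) lies midway between the tips of the shut fingers; the grasp point (between the pads) lies 19 mm behind it (bot.hold_point_z is the distance from the TCP to the grasp point, in m); z points along the fingers, y is the line along which they close (so a half turn about z gives the same grasp; the last joint's range is limited). The gripper opens to 85 mm and grips with 20 to 120 N. Pads are 22 mm wide; open, the fingers measure 114 mm over their backs; the gripper's body (76 mm by 85 mm) begins 54 mm behind the grasp point. The pads swing forward as they close: fully open they stand 13 mm farther back than shut.
Start: joints at [65.432, 4.979, 10.078, 95.1, 0, 90], TCP at [0.229, 0.5, 0.231] pointing down, gripper open.
Joint ranges: [-179.16, 179.16], [-48.56, 103.87], [-65.8, 70.77], [-126.05, 130.52], [-82.76, 87.17], [-180, 180]. Speed limits (degrees/s): [127.2, 127.2, 147.25, 180, 180, 180].

## Interface

Orientations are given as [roll, pitch, yaw] about the fixed x, y, z axes, in that order (R = Rz(yaw) Ry(pitch) Rx(roll)).
In Python, from workcell import bot gives the robot as it stands.
- The arm moves only by the tool play_rows, never from a script. Its argument "steps" is a list that holds one entry, the list of rows, each a list of 4 numbers: the shift along the tool's x, y, z in m, then the turn about the tool's z in rad. In form: [[[tx, ty, tz, yaw], ...]]. A call has exactly 5 rows; each row shifts and turns the commanded pose from where the row before left it, along the tool's axes as they then stand; what a row does not reach is not made up. A row lasts 1/12 s, in which the tool goes at most 41.7 mm and 7.16 degrees, less where a joint would pass 70% of its speed; a pose out of reach is approached as far as the arm can. A call is refused whole if a number of a shift passes 0.0417 or a number of a turn 0.125, either way. A call with a gripper value outside its range is refused whole. "gripper" is the finger opening in m, from 0 to 0.0854, set as the call begins (left out, the last holds). The fingers move at their own pace and stop on an object; "squeeze" is the grip in N (left out, the last holds). Time passes only in rows, so rows that do not move let the fingers close, or fill a call up. It gives the time, the measured TCP pose, the force, the opening and the grip force at its end, in the units of the state.
- bot.get_obs(): the state, without advancing time (a new reading comes with each control period).
- bot.camera(name): name is "scene" or "top" or "wrist"; returns a dict with "img" (400x640x3 uint8, blue, green, red), "vfov" (degrees; the focal length in pixels is half the picture's height over the tangent of half this angle, whatever the lens; pixels are square), "cx", "cy" (the principal point, pixels), "xyz" and "attitude" of the camera in the world. Camera axes: x right, y down, z forward; pixel columns grow to the right and rows downward; lengths in m; the calibration is good to about 2 mm. A picture is of the moment at which its call begins. There is no depth.
- bot.job_done(): hands the job in; it is judged then, once.
The state is a dict: "time": time; "q": joint angles; "qd": joint speeds; "joint_efforts": joint torques, N m; "ee_pos": TCP position; "tcp_rot": TCP orientation; "wrist_force": force on the tool from outside, world axes, zero at the start; "torque": the same for the moment, N m; "opening": finger opening in m; "grasp_force": force on a finger pad.
Only numpy, scipy, OpenCV 4.12 (cv2) and the standard library are available. Lean on these libraries where they do the work, as an engineer would, in place of code of your own. Each camera call takes 0.05 s, during which the arm holds its last target. There are 200 camera calls.

## Working session

There is one attempt and no reset: what is moved stays moved. The work goes in short steps, Python scripts to look and compute and a tool call to move; the robot and the scene stay as the last step left them, time stands still between calls to the robot, and variables do not carry over. Pictures are saved under pics/ and viewed, at most 10 in all, crops included, and the job is handed in when it is done.

Besides the shell and the picture viewer there is one more tool, called after "Request:" by a JSON object that holds its "method" and its "body". play_rows: Moves the arm, as the interface text tells. Its arguments: {"type":"object","properties":{"steps":{"type":"array","items":{"type":"array","items":{"type":"array","items":{"type":"number"}}}},"gripper":{"type":"number"},"squeeze":{"type":"number"}},"required":["steps"]}

```bash
ls; mkdir -p pics; python3 - <<'E'
from workcell import bot
import cv2
o=bot.get_obs(); print(o['time'],o['ee_pos'],o['tcp_rot'],o['opening'],bot.hold_point_z)
for n in ['scene','top']:
    c=bot.camera(n); cv2.imwrite(f'pics/{n}0.png',c['img']); print(n,c['vfov'],c['cx'],c['cy'],c['xyz'],c['attitude'],[k for k in c if k!='img'])
E
```

```text
pics
0.0 [0.22857504 0.5000105  0.23056522] [-1.79923579e+02 -6.07823415e-04  1.55431105e+02] 0.08561158975764839 0.0187
scene 57.23261524678196 316.8358454255562 192.90035195016765 [1.03050136 0.17517427 0.71704736] [-140.61136777    0.7170846   110.52137739] ['vfov', 'cx', 'cy', 'xyz', 'attitude']
top 50.36902129540221 318.113881604691 196.9448977894683 [ 0.51759982 -0.00303836  1.11202638] [-177.31524793   -0.36998683  -88.66634723] ['vfov', 'cx', 'cy', 'xyz', 'attitude']
```

View pics/scene0.png

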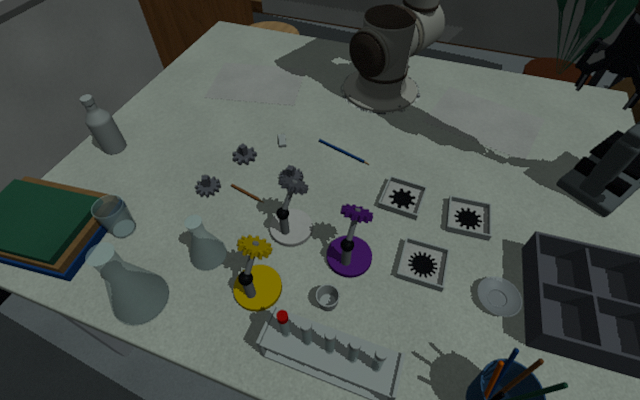

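View pics/top0.png

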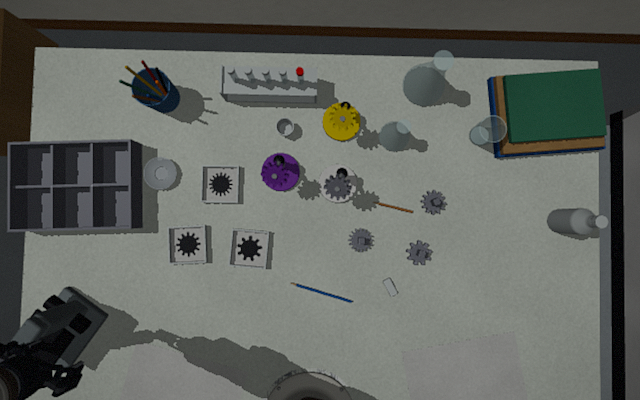

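The scene shows the grey stand with its master at about (290,180) and purple and yellow look-alikes. In the top view:
- **Loose gears:** (361,240), (419,252) and (433,202).
- **Master:** (337,187).
- **Trays:** (220,184), (189,244) and (252,248).

I'll enlarge all of these to count teeth.

```bash
cat > h.py <<'E'
import numpy as np, cv2
from scipy.spatial.transform import Rotation as Ro
from workcell import bot
def rot(a): return Ro.from_euler('xyz',a,degrees=True).as_matrix()
def f(c): return 200/np.tan(np.radians(c['vfov']/2))
def ray(c,u,v):
    return rot(c['attitude'])@np.array([(u-c['cx'])/f(c),(v-c['cy'])/f(c),1])
def at(c,u,v,z):
    d=ray(c,u,v); o=np.array(c['xyz']); return o+d*(z-o[2])/d[2]
def proj(c,P):
    p=(np.atleast_2d(P)-c['xyz'])@rot(c['attitude']); return p[:,:2]/p[:,2:]*f(c)+[c['cx'],c['cy']]
E
python3 - <<'E'
from h import *
c=bot.camera('top'); I=c['img']
T=[]
for u,v,z,s in [(361,240,.02,18),(419,252,.02,18),(433,202,.02,18),(337,187,.14,18),(220,184,.004,22),(189,244,.004,22),(252,248,.004,22)]:
    print(u,v,at(c,u,v,z).round(3))
    k=cv2.resize(I[v-s:v+s,u-s:u+s],(200,200),interpolation=cv2.INTER_CUBIC); T.append(cv2.convertScaleAbs(k,alpha=1.6))
T.append(T[0]*0)
cv2.imwrite('pics/m.png',np.vstack([np.hstack(T[:4]),np.hstack(T[4:])]))
E
```

```text
361 240 [ 0.461 -0.121  0.02 ]
419 252 [ 0.434 -0.27   0.02 ]
433 202 [ 0.563 -0.305  0.02 ]
337 187 [ 0.587 -0.051  0.14 ]
220 184 [0.597 0.248 0.004]
189 244 [0.44  0.322 0.004]
252 248 [0.433 0.159 0.004]
```

View pics/m.png

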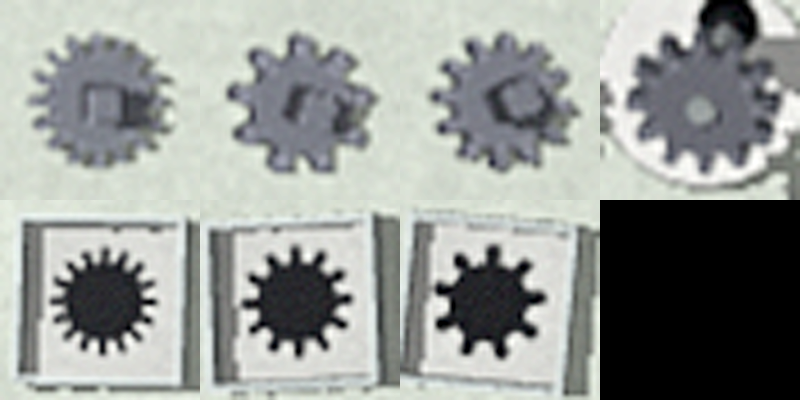

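Counted from the crops:
- **Gears:** (361,240) has 16 teeth, (419,252) has 9, and (433,202) has 12.
- **Trays:** (220,184) shows 16, (189,244) shows 12, and (252,248) shows 9.
- **Choice:** the 12-tooth gear at (433,202) matches the grey 12-tooth master, and it goes in the tray at (189,244).

The rows can't tilt the tool. So I'll pivot the gear in the pads by pushing its rim against a fixed tray wall, and turn the master by orbiting the gear around it. First I'll move towards the gear.

Request:
{"method": "play_rows", "body": {"steps": [[[-0.03,-0.028,0,0],[-0.03,-0.028,0,0],[-0.03,-0.028,0,0],[-0.03,-0.028,0,0],[-0.03,-0.028,0,0.1]]], "gripper": 0.05}}

```text
time: 0.57
ee_pos: [0.3069, 0.3088, 0.231]
tcp_rot: [-180.0, 0.0, 149.8]
wrist_force: [1.4, 0.5, 0.4]
opening: 0.0499
grasp_force: 0.0
```

```bash
cat >> h.py <<'E'
def go(P,yaw):
    """delta to hold-point P in tool axes now, turn about tool z"""
    o=bot.get_obs(); R=rot(o['tcp_rot']); p=np.array(o['ee_pos'])-R[:,2]*bot.hold_point_z
    dy=(yaw-o['tcp_rot'][2]+180)%360-180
    print('t',round(o['time'],2),'hold',p.round(4),'rpy',np.round(o['tcp_rot'],2),'q1,6',np.round([o['q'][0],o['q'][5]],1),'open',round(o['opening'],4))
    print(' shift now-axes',(R.T@(np.array(P)-p)).round(4),'turn',round(-np.radians(dy),4))
E
python3 -c "
from h import *
go([.563,-.305,.22],bot.get_obs()['tcp_rot'][2])"
```

```text
t 0.57 hold [0.3069 0.3088 0.2497] rpy [-179.99    0.    149.82] q1,6 [45.2 75.3] open 0.0499
 shift now-axes [-0.5299 -0.4019  0.0298] turn -0.0
```

Request:
{"method": "play_rows", "body": {"steps": [[[-0.032,-0.0245,0,0],[-0.032,-0.0245,0,0],[-0.032,-0.0245,0,0],[-0.032,-0.0245,0,0],[-0.032,-0.0245,0,0]]]}}

```text
time: 0.98
ee_pos: [0.3833, 0.1221, 0.2314]
tcp_rot: [180.0, 0.0, 149.7]
wrist_force: [0.6, 1.0, -0.1]
opening: 0.0501
grasp_force: 0.0
```

Request:
{"method": "play_rows", "body": {"steps": [[[-0.032,-0.0245,0,0],[-0.032,-0.0245,0,0],[-0.032,-0.0245,0,0],[-0.032,-0.0245,0,0],[-0.032,-0.0245,0,0]]]}}

```text
time: 1.4
ee_pos: [0.4598, -0.0647, 0.2313]
tcp_rot: [180.0, 0.0, 149.7]
wrist_force: [0.9, 0.6, 0.6]
opening: 0.05
grasp_force: 0.0
```

Request:
{"method": "play_rows", "body": {"steps": [[[-0.032,-0.0245,0,0],[-0.032,-0.0245,0,0],[-0.032,-0.0245,0,0],[-0.032,-0.0245,0,0],[-0.01,-0.01,0,0]]]}}

```text
time: 1.82
ee_pos: [0.5252, -0.2295, 0.2296]
tcp_rot: [-180.0, -0.1, 149.6]
wrist_force: [0.9, -0.9, 0.0]
opening: 0.0499
grasp_force: 0.0
```

```bash
python3 -c "
from h import *
go([.563,-.305,.22],bot.get_obs()['tcp_rot'][2])
c=bot.camera('wrist');cv2.imwrite('pics/w1.png',c['img']);print(c['xyz'],c['attitude'],c['vfov'],proj(c,[.563,-.305,.02]),proj(c,[.587,-.051,.14]))"
```

```text
t 1.82 hold [ 0.5252 -0.2295  0.2483] rpy [-1.7995e+02 -5.0000e-02  1.4955e+02] q1,6 [-23.6   6.9] open 0.0499
 shift now-axes [-0.0709 -0.0459  0.0283] turn -0.0
[ 0.46540142 -0.19426535  0.37175247] [ 1.64121521e+02 -1.20070931e-02  5.95486002e+01] 59.35868456295932 [[274.02262112 235.09486025]] [[597.19045856 149.96588727]]
```

View pics/w1.png

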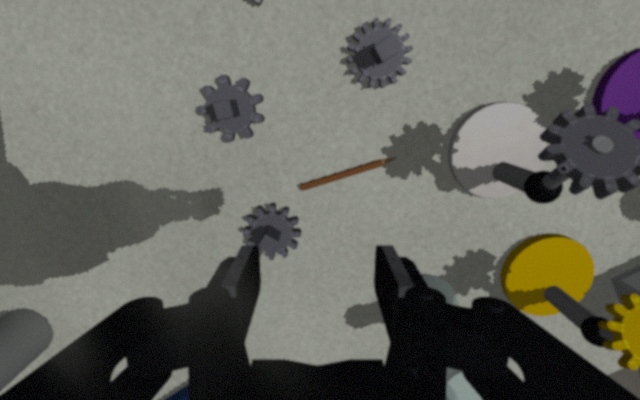

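The wrist view shows gear12 at (270,231) and the grey master at (597,150). I'll enlarge both.

```bash
python3 -c "
from h import *
I=cv2.imread('pics/w1.png')
a=cv2.resize(I[195:265,235:305],(500,500),interpolation=cv2.INTER_CUBIC)
a=cv2.convertScaleAbs(a,alpha=2)
T=cv2.imread('pics/top0.png')[165:213,313:361]
b=cv2.resize(T,(300,300),interpolation=cv2.INTER_CUBIC)
b=cv2.convertScaleAbs(b,alpha=2)
d=cv2.resize(I[85:205,520:640],(300,300),interpolation=cv2.INTER_CUBIC)
d=cv2.convertScaleAbs(d,alpha=2)
a=cv2.copyMakeBorder(a,0,100,0,0,cv2.BORDER_CONSTANT)
cv2.imwrite('pics/c1.png',np.hstack([a,np.vstack([b,d])]))"
```

```text
(no output)
```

View pics/c1.png

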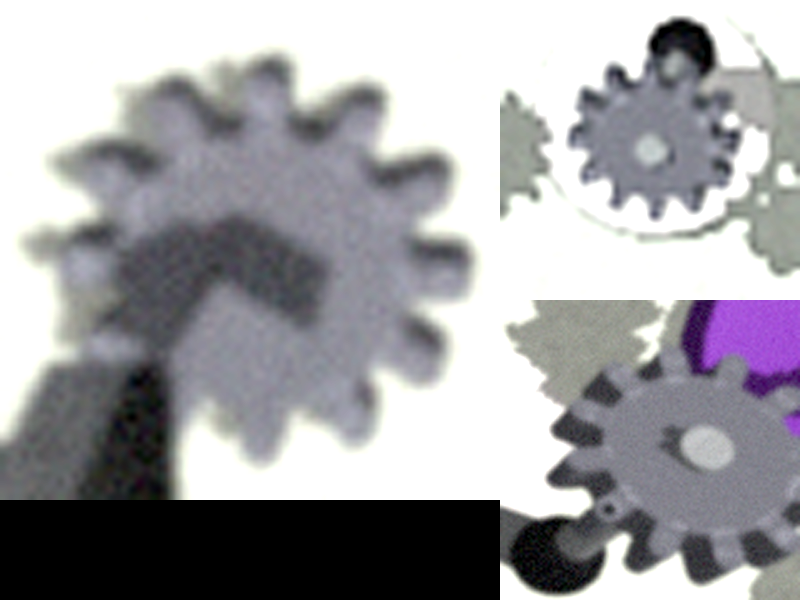

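```bash
cat >> h.py <<'E'
from shapely import geometry as _g if False else None
E
sed -i '$d' h.py; cat >> h.py <<'E'
S=4
def parts(n=12):
    a=np.linspace(0,2*np.pi,60); L=[np.c_[23.4*np.cos(a),23.4*np.sin(a)]]
    for k in range(n):
        t=2*np.pi*k/n; b=np.linspace(-np.pi/2,np.pi/2,9)
        p=np.vstack([[15,-3.3],np.c_[29+3.3*np.cos(b),3.3*np.sin(b)],[15,3.3]])
        c,s=np.cos(t),np.sin(t); L.append(p@np.array([[c,s],[-s,c]]))
    return [l/1000 for l in L]
PA=parts()
def frame(az,tilt,ph):
    return Ro.from_euler('ZYZ',[az,tilt,ph-az],degrees=True).as_matrix()
def sil(c,org,R,box,boss):
    x0,y0,x1,y1=box; M=np.zeros(((y1-y0)*S,(x1-x0)*S),np.uint8)
    def fill(P3):
        q=(proj(c,P3@R.T+org)-[x0-.5,y0-.5])*S
        cv2.fillConvexPoly(M,cv2.convexHull(np.round(q).astype(np.int32)),1)
    for p in PA: fill(np.vstack([np.c_[p,np.full(len(p),z)] for z in(-.006,.006)]))
    if boss: fill(np.array([[x,y,z] for x in(-.008,.008) for y in(-.008,.008) for z in(.006,.036)]))
    return M
def gmask(img,box,lo,hi):
    x0,y0,x1,y1=box; k=cv2.resize(img[y0:y1,x0:x1],None,fx=S,fy=S,interpolation=cv2.INTER_CUBIC)
    v=k.max(2).astype(int); sat=v-k.min(2)
    return ((v<hi)&(v>lo)&(sat<30)).astype(np.uint8)
E
python3 - <<'E'
from h import *
from workcell import bot
I=cv2.imread('pics/w1.png');T=cv2.imread('pics/top0.png')
print('wrist vals: bg',I[205,300],'gear',I[225,285],'shadow',I[140,420],'finger',I[250,245],'master',I[150,570],'mside',I[130,537],'ball',I[187,542],'foot',I[130,490])
print('top: bg',T[260,330],'mast',T[190,340],'foot',T[196,347],'ball',T[172,343],'shadow',T[200,368])
o=bot.get_obs(); print(o['time'])
for n in['wrist','top','scene']:
    c=bot.camera(n); np.savez(f'cam_{n}1.npz',**c)
E
```

```text
wrist vals: bg [135 144 143] gear [77 71 71] shadow [74 80 78] finger [54 51 52] master [70 66 64] mside [156 160 164] ball [7 9 7] foot [158 163 164]
top: bg [128 135 130] mast [51 45 42] foot [153 155 155] ball [14 10 12] shadow [73 81 76]
1.8667
```

```bash
cat >> h.py <<'E'
def mk(img,box):
    x0,y0,x1,y1=box; k=cv2.resize(img[y0:y1,x0:x1],None,fx=S,fy=S,interpolation=cv2.INTER_CUBIC)
    k=cv2.GaussianBlur(k,(0,0),3).astype(int); v=k.max(2)
    return ((v<108)&(v>24)&(k[...,0]>=k[...,1]-1)&(v-k.min(2)<30)).astype(np.uint8)
def load(n):
    d=np.load(n); return {k:d[k] for k in d}
E
python3 - <<'E'
from h import *
from scipy.optimize import minimize,differential_evolution
w,t=load('cam_wrist1.npz'),load('cam_top1.npz')
def fit(views,f,bounds):
    ms=[(c,b,mk(c['img'],b),ig) for c,b,ig in views]
    def cost(p):
        s=0
        for c,b,m,ig in ms:
            o,R,boss=f(p); q=sil(c,o,R,b,boss)
            v=np.ones_like(m)
            for (x0,y0,x1,y1) in ig: v[max(0,(y0-b[1])*S):(y1-b[1])*S,max(0,(x0-b[0])*S):(x1-b[0])*S]=0
            s+=((m!=q)&(v>0)).sum()/((q&v).sum()+1)
        return s
    r=differential_evolution(cost,bounds,seed=1,maxiter=40,popsize=12,tol=1e-4); 
    return r.x,r.fun,ms
g=lambda p:(np.array([p[0],p[1],.006]),frame(0,0,p[2]),True)
x,fv,ms=fit([(w,(235,192,310,265),[(235,240,262,265)])],g,[(.55,.58),(-.32,-.29),(0,30)])
print('gear12',x.round(4),fv)
m=lambda p:(np.array([p[0],p[1],.14]),frame(p[2],35,p[3]),False)
vm=[(w,(525,90,640,210),[(525,180,575,210),(595,90,640,135)]),(t,(318,170,358,207),[(335,160,352,180)])]
y,fv,mm=fit(vm,m,[(.565,.605),(-.07,-.03),(130,230),(0,30)])
print('master',y.round(4),fv)
out=[]
for (c,b,mk_,ig),(o,R,bo) in [(ms[0],g(x)),(mm[0],m(y)),(mm[1],m(y))]:
    x0,y0,x1,y1=b; k=cv2.convertScaleAbs(cv2.resize(c['img'][y0:y1,x0:x1],None,fx=S,fy=S),alpha=1.7)
    for M,col in((sil(c,o,R,b,bo),(0,0,255)),(mk_,(0,255,0))):
        cs,_=cv2.findContours(M,cv2.RETR_LIST,cv2.CHAIN_APPROX_NONE); cv2.drawContours(k,cs,-1,col,1)
    k=cv2.resize(k,(266,266)); out.append(k)
cv2.imwrite('pics/fit.png',cv2.resize(np.hstack(out),(798,266)))
R=m(y)[1]
for k in range(12):
    P=m(y)[0]+R@np.array([.029*np.cos(np.radians(30*k)),.029*np.sin(np.radians(30*k)),.006]); print(k,proj(w,P).round(0))
E
```

```text
gear12 [ 0.5617 -0.3097 26.7455] 0.06465132045237434
master [ 5.873000e-01 -5.170000e-02  1.691167e+02  1.340700e+00] 0.24162309728692827
0 [[638. 183.]]
1 [[654. 166.]]
2 [[655. 144.]]
3 [[642. 124.]]
4 [[619. 111.]]
5 [[593. 107.]]
6 [[570. 114.]]
7 [[555. 130.]]
8 [[552. 150.]]
9 [[563. 170.]]
10 [[585. 185.]]
11 [[612. 190.]]
```

View pics/fit.png

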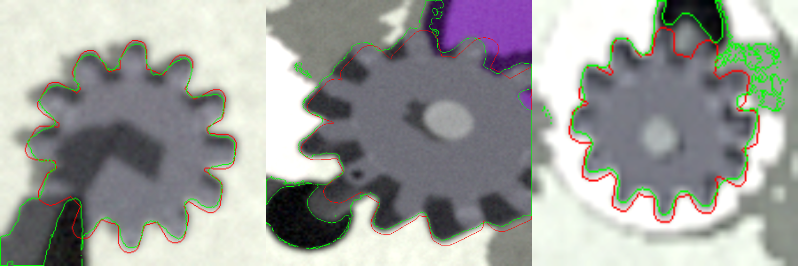

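Both fits follow the outlines closely. Gear12 is at (0.5617, -0.3097) with teeth and boss faces at 26.7°. The master is at (0.587, -0.052) and leans towards azimuth 169°. Next I'll measure the tray centres and the wall of tray 9 that I'll use for the pivot.

```bash
python3 - <<'E'
from h import *
t=load('cam_top1.npz'); I=t['img']
for n,(u,v) in {'t9':(252,248),'t12':(189,244)}.items():
    k=I[v-16:v+16,u-17:u+14].max(2); m=(k<60).astype(np.uint8); nl,lab,st,ce=cv2.connectedComponentsWithStats(m)
    i=1+np.argmax(st[1:,4]); p=ce[i]+[u-17,v-16]; C=at(t,*p,.004); print(n,p.round(1),C.round(4),st[i])
    if n=='t9': C9=C
g=I.max(2).astype(float); pts=[]
for v in range(236,262,2):
    row=cv2.GaussianBlur(g,(3,3),0)[v,258:280]; d=np.diff(row); j=int(np.argmin(d))
    w=np.clip(-d[max(0,j-1):j+2],0,None); u=258+.5+(np.arange(max(0,j-1),j+2)@w)/w.sum(); pts.append(at(t,u,v,.02)[:2])
pts=np.array(pts); print(pts.round(4)[::3])
vx,vy,x0,y0=cv2.fitLine(pts.astype(np.float32),cv2.DIST_HUBER,0,.001,.001).ravel()
print('wall az',np.degrees(np.arctan2(vy,vx)),'dist of centre from wall',abs((C9[0]-x0)*vy-(C9[1]-y0)*vx), x0,y0)
go([.5617,-.3097,.12],116.7)
E
```

```text
t9 [248.9 248.1] [0.433  0.1672 0.004 ] [  3   4  24  25 307]
t12 [187.7 243.9] [0.44   0.3257 0.004 ] [  5   5  23  23 293]
[[0.466  0.1163]
 [0.4507 0.1176]
 [0.4354 0.1182]
 [0.4201 0.1198]
 [0.4048 0.1207]]
wall az -4.0152936 dist of centre from wall 0.048366132834299684 0.43539238 0.118515246
t 2.02 hold [ 0.524  -0.2252  0.2495] rpy [ 1.8000e+02 -7.0000e-02  1.4966e+02] q1,6 [-23.3   7.1] open 0.05
 shift now-axes [-0.0754 -0.0539  0.1294] turn 0.5753
```

Request:
{"method": "play_rows", "body": {"steps": [[[-0.015,-0.0108,0.0259,0],[-0.015,-0.0108,0.0259,0],[-0.015,-0.0108,0.0259,0],[-0.015,-0.0108,0.0259,0],[-0.0154,-0.0107,0.0258,0]]]}}

```text
time: 2.43
ee_pos: [0.5625, -0.3089, 0.1015]
tcp_rot: [180.0, 0.0, 149.8]
wrist_force: [0.5, 0.2, 0.1]
opening: 0.0501
grasp_force: 0.0
```

Request:
{"method": "play_rows", "body": {"steps": [[[0,0,0,0.115],[0,0,0,0.115],[0,0,0,0.115],[0,0,0,0.115],[0,0,0,0.115]]]}}

```text
time: 2.85
ee_pos: [0.5623, -0.3082, 0.1025]
tcp_rot: [180.0, 0.0, 116.5]
wrist_force: [-0.2, -0.8, 0.2]
opening: 0.0502
grasp_force: 0.0
```

```bash
python3 -c "
from h import *
go([.5617,-.3097,.038],116.7)
c=bot.camera('wrist');b=cv2.convertScaleAbs(cv2.resize(c['img'],(640,400)),alpha=1.6)
for P in ([.5617,-.3097,.042],[.5617,-.3097,.012]):
  u=proj(c,P)[0]; cv2.circle(b,tuple(int(v) for v in u),3,(0,0,255),1)
cv2.imwrite('pics/w2.png',b)"
```

```text
t 2.85 hold [ 0.5623 -0.3082  0.1212] rpy [1.7998e+02 1.0000e-02 1.1653e+02] q1,6 [-28.7  34.7] open 0.0502
 shift now-axes [-0.0011 -0.0012  0.0832] turn -0.003
```

View pics/w2.png

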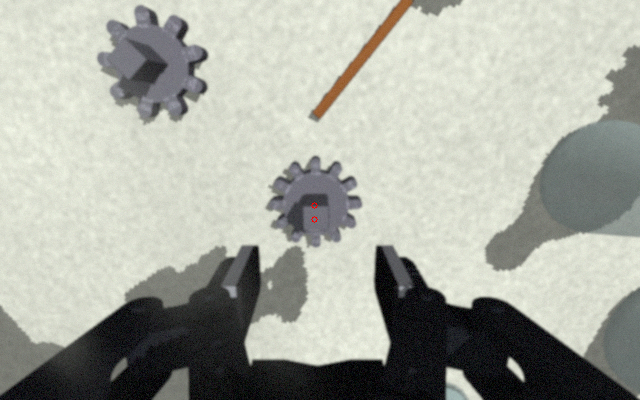

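The boss at (314,217) is centred between the fingers and square to them, so I'll descend and grip.

Request:
{"method": "play_rows", "body": {"steps": [[[-0.001,-0.001,0.016,0],[0,0,0.017,0],[0,0,0.017,0],[0,0,0.017,0],[0,0,0.016,0]]]}}

```text
time: 3.32
ee_pos: [0.5617, -0.3098, 0.0186]
tcp_rot: [180.0, 0.0, 117.0]
wrist_force: [-0.9, -0.0, -0.7]
opening: 0.0504
grasp_force: 0.0
```

Request:
{"method": "play_rows", "body": {"steps": [[[0,0,0,0],[0,0,0,0],[0,0,0,0],[0,0,0,0],[0,0,0,0]]], "gripper": 0.0, "squeeze": 30}}

```text
time: 3.73
ee_pos: [0.5624, -0.3114, 0.0203]
tcp_rot: [179.9, 0.1, 116.8]
wrist_force: [0.7, 1.7, 5.0]
opening: 0.0154
grasp_force: 34.7
```

```bash
python3 -c "
from h import *
n=np.array([np.cos(np.radians(86)),np.sin(np.radians(86))]); w=np.array([.4354,.1185])
h=w-n*.055; print(h); go([*h,.12],86); go([*h,.15],bot.get_obs()['tcp_rot'][2]); print(bot.get_obs()['grasp_force'])"
```

```text
[0.43156339 0.06363398]
t 3.73 hold [ 0.5623 -0.3114  0.039 ] rpy [1.7993e+02 9.0000e-02 1.1679e+02] q1,6 [-29.   34.2] open 0.0154
 shift now-axes [ 0.3936  0.0524 -0.0815] turn 0.5375
t 3.73 hold [ 0.5623 -0.3114  0.039 ] rpy [1.7993e+02 9.0000e-02 1.1679e+02] q1,6 [-29.   34.2] open 0.0154
 shift now-axes [ 0.3935  0.0524 -0.1115] turn -0.0
34.688730239868164
```

Request:
{"method": "play_rows", "body": {"steps": [[[0,0,-0.022,0],[0,0,-0.023,0],[0,0,-0.023,0],[0,0,-0.022,0],[0,0,-0.021,0]]]}}

```text
time: 4.15
ee_pos: [0.5618, -0.3114, 0.132]
tcp_rot: [180.0, 0.1, 116.8]
wrist_force: [0.1, -0.1, -0.5]
opening: 0.0152
grasp_force: 34.0
```

Request:
{"method": "play_rows", "body": {"steps": [[[0.039,0.005,0,0],[0.039,0.005,0,0],[0.039,0.005,0,0],[0.039,0.005,0,0],[0.039,0.005,0,0]]]}}

```text
time: 4.57
ee_pos: [0.4955, -0.1245, 0.1305]
tcp_rot: [179.9, 0.0, 116.7]
wrist_force: [0.9, 1.2, 0.6]
opening: 0.0152
grasp_force: 34.0
```

Request:
{"method": "play_rows", "body": {"steps": [[[0.039,0.005,0,0],[0.039,0.005,0,0],[0.039,0.005,0,0],[0.039,0.005,0,0],[0.039,0.005,0,0]]]}}

```text
time: 4.98
ee_pos: [0.43, 0.0609, 0.1308]
tcp_rot: [179.9, 0.0, 116.7]
wrist_force: [1.7, 0.4, -0.3]
opening: 0.0152
grasp_force: 34.0
```

Request:
{"method": "play_rows", "body": {"steps": [[[0,0,0,0.108],[0,0,0,0.108],[0,0,0,0.107],[0,0,0,0.107],[0,0,0,0.107]]]}}

```text
time: 5.4
ee_pos: [0.4309, 0.0597, 0.1307]
tcp_rot: [179.9, -0.0, 85.7]
wrist_force: [-0.1, -0.5, -1.2]
opening: 0.0152
grasp_force: 34.0
```

```bash
python3 -c "
from h import *
go([.4316,.0636,.043],86)
c=bot.camera('scene');np.savez('cam_s2.npz',**c)
u,v=[int(x) for x in proj(c,[.4316,.0636,.12])[0]]
k=cv2.resize(c['img'][v-60:v+40,u-50:u+70],(720,600),interpolation=cv2.INTER_CUBIC);cv2.imwrite('pics/s2.png',cv2.convertScaleAbs(k,alpha=1.7))"
```

```text
t 5.4 hold [0.4309 0.0597 0.1494] rpy [ 1.7992e+02 -1.0000e-02  8.5730e+01] q1,6 [  7.9 102.2] open 0.0152
 shift now-axes [0.0039 0.0002 0.1064] turn -0.0048
```

View pics/s2.png

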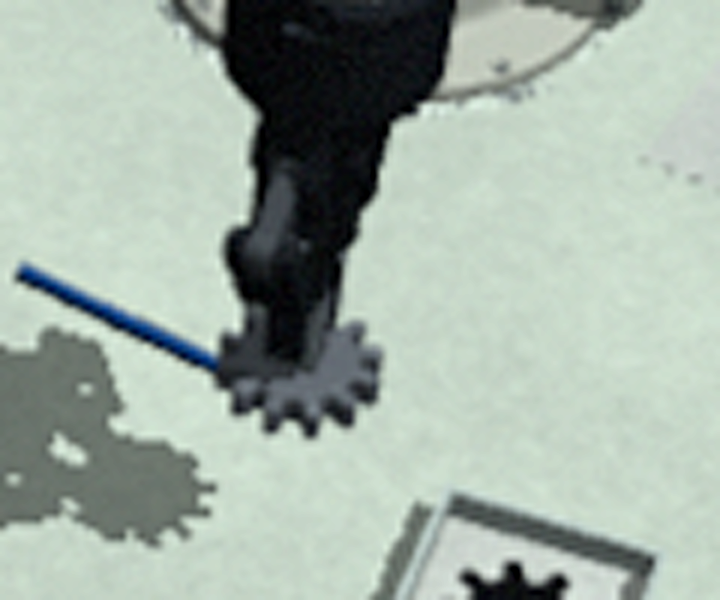

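The gear hangs level in the grip. I'll lower it beside tray 9's wall and push the rim against the wall while rising.

Request:
{"method": "play_rows", "body": {"steps": [[[0,0,0.021,0],[0,0,0.021,0],[0,0,0.021,0],[0,0,0.021,0],[0,0,0.0205,0]]]}}

```text
time: 5.87
ee_pos: [0.431, 0.0595, 0.025]
tcp_rot: [179.9, -0.0, 86.2]
wrist_force: [0.7, -0.4, 0.2]
opening: 0.0154
grasp_force: 34.0
```

Request:
{"method": "play_rows", "body": {"steps": [[[0.008,0,0,0],[0.008,0,0,0],[0.006,0,0,0],[0.003,0,0,0],[0.001,0,0,0]]]}}

```text
time: 6.28
ee_pos: [0.4333, 0.0841, 0.0274]
tcp_rot: [179.9, 0.3, 86.0]
wrist_force: [-3.1, -20.0, 6.6]
opening: 0.0151
grasp_force: 34.9
```

Request:
{"method": "play_rows", "body": {"steps": [[[0.002,0,-0.0022,0],[0.002,0,-0.0018,0],[0.002,0,-0.0015,0],[0.002,0,-0.0012,0],[0.002,0,-0.001,0]]]}}

```text
time: 6.7
ee_pos: [0.4339, 0.0947, 0.0346]
tcp_rot: [179.9, 0.2, 86.0]
wrist_force: [0.3, -9.7, -1.4]
opening: 0.0154
grasp_force: 33.8
```

Request:
{"method": "play_rows", "body": {"steps": [[[0.002,0,-0.0008,0],[0.002,0,-0.0006,0],[0.002,0,-0.0005,0],[0.002,0,-0.0004,0],[0.0005,0,0,0]]]}}

```text
time: 7.12
ee_pos: [0.4346, 0.1033, 0.0373]
tcp_rot: [179.9, 0.2, 86.0]
wrist_force: [-1.8, -11.5, 3.3]
opening: 0.0152
grasp_force: 34.0
```

```bash
python3 -c "
from h import *
go([.4316,.0636,.043],86); print(bot.get_obs()['wrist_force'])
c=bot.camera('scene');np.savez('cam_s3.npz',**c)
u,v=[int(x) for x in proj(c,[.434,.103,.05])[0]]
k=cv2.resize(c['img'][v-50:v+40,u-50:u+58],(720,600),interpolation=cv2.INTER_CUBIC);cv2.imwrite('pics/s3.png',cv2.convertScaleAbs(k,alpha=1.7))"
```

```text
t 7.12 hold [0.4346 0.1033 0.056 ] rpy [179.86   0.18  86.01] q1,6 [ 13.5 107.5] open 0.0152
 shift now-axes [-0.0398 -0.0002  0.0131] turn 0.0002
[ -1.81950194 -11.5423329    3.27005143]
```

View pics/s3.png

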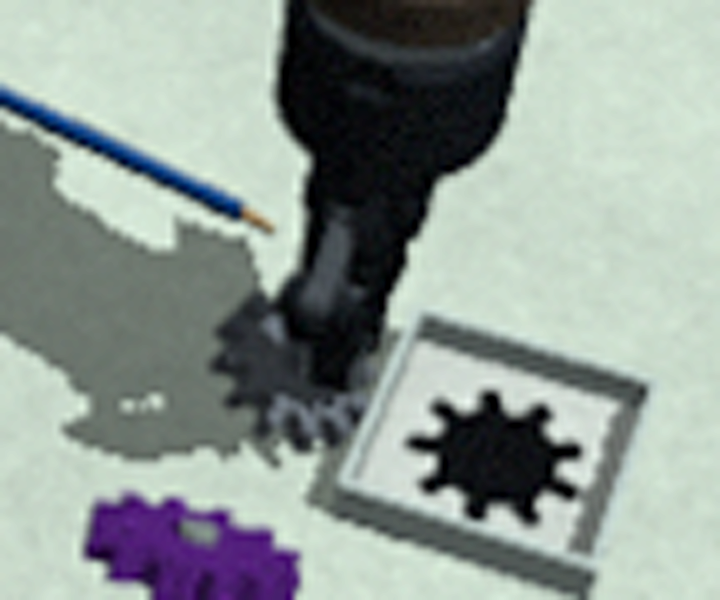

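The gear now leans in the grip the way I want. I'll back off, lift, and turn it to the master's lean azimuth.

Request:
{"method": "play_rows", "body": {"steps": [[[-0.008,0,-0.015,0],[-0.008,0,-0.02,0],[-0.008,0,-0.025,0],[-0.008,0,-0.025,0],[-0.008,0,-0.025,0]]]}}

```text
time: 7.58
ee_pos: [0.4315, 0.0643, 0.1483]
tcp_rot: [179.9, -0.0, 86.1]
wrist_force: [0.2, -0.4, -0.9]
opening: 0.0155
grasp_force: 33.4
```

Request:
{"method": "play_rows", "body": {"steps": [[[0,0,-0.016,-0.12],[0,0,-0.016,-0.12],[0,0,-0.016,-0.12],[0,0,-0.016,-0.12],[0,0,-0.016,-0.12]]], "squeeze": 50}}

```text
time: 8.0
ee_pos: [0.4314, 0.0646, 0.228]
tcp_rot: [179.9, 0.1, 120.8]
wrist_force: [0.3, -0.4, -0.7]
opening: 0.0148
grasp_force: 53.8
```

Request:
{"method": "play_rows", "body": {"steps": [[[0,0,0,-0.12],[0,0,0,-0.12],[0,0,0,-0.12],[0,0,0,-0.12],[0,0,0,-0.12]]]}}

```text
time: 8.42
ee_pos: [0.4314, 0.0646, 0.2272]
tcp_rot: [179.9, 0.1, 155.2]
wrist_force: [-0.1, 0.1, -1.0]
opening: 0.0151
grasp_force: 53.8
```

Request:
{"method": "play_rows", "body": {"steps": [[[0,0,0,-0.12],[0,0,0,-0.13],[0,0,0,0],[0,0,0,0],[0,0,0,0]]]}}

```text
refused, turn out of range in row 2
```

```bash
python3 -c "
from h import *
go([.587,-.15,.24],169.1)
c=bot.camera('wrist');np.savez('cam_w3.npz',**c); cv2.imwrite('pics/w3.png',cv2.convertScaleAbs(c['img'],alpha=1.8))
c=bot.camera('scene');np.savez('cam_s4.npz',**c)
c=bot.camera('top');np.savez('cam_t4.npz',**c)
"
```

```text
t 8.42 hold [0.4314 0.0646 0.2459] rpy [1.7992e+02 1.2000e-01 1.5516e+02] q1,6 [ 8.5 33.4] open 0.0151
 shift now-axes [-0.2314 -0.1294  0.0062] turn -0.2433
```

View pics/w3.png

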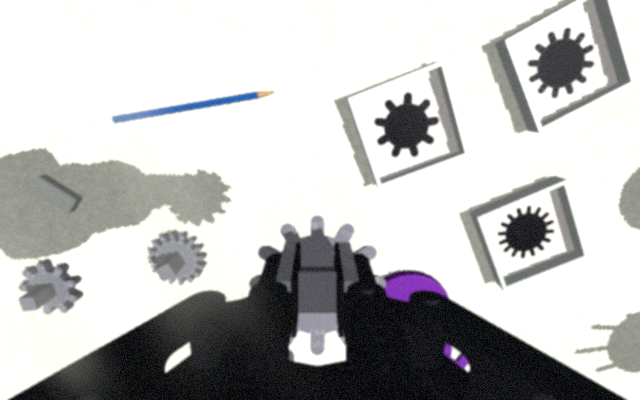

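The wrist view shows the held gear from its lean side. The front tooth tip is at (317,218), the boss top face spans rows 268–312, and the rear tooth is at about (317,350). I'll fit the tilt from the profile along that column.

Request:
{"method": "play_rows", "body": {"steps": [[[0,0,0,-0.12],[0,0,0,-0.123],[0,0,0,0],[-0.02,0,0,0],[-0.02,0,0,0]]]}}

```text
time: 8.98
ee_pos: [0.4707, 0.0564, 0.2265]
tcp_rot: [180.0, 0.1, 168.3]
wrist_force: [-0.0, 0.2, 0.2]
opening: 0.0146
grasp_force: 53.8
```

```bash
python3 - <<'E'
from h import *
go([.587,-.15,.24],169.1)
I=load('cam_w3.npz')['img'].astype(int)
print([(v,int(I[v,314:321].max(1).mean()) if 0 else int(I[v,313:322].mean())) for v in range(206,364,2)])
print([(u,int(I[290:300,u].mean())) for u in range(286,352,2)])
E
```

```text
t 8.98 hold [0.4707 0.0564 0.2452] rpy [1.7996e+02 1.1000e-01 1.6828e+02] q1,6 [ 6.8 18.6] open 0.0146
 shift now-axes [-0.1558 -0.1784  0.0054] turn -0.0143
[(206, 148), (208, 147), (210, 146), (212, 149), (214, 143), (216, 108), (218, 86), (220, 84), (222, 90), (224, 94), (226, 92), (228, 79), (230, 57), (232, 49), (234, 48), (236, 48), (238, 48), (240, 49), (242, 50), (244, 48), (246, 48), (248, 50), (250, 48), (252, 50), (254, 49), (256, 49), (258, 50), (260, 49), (262, 50), (264, 50), (266, 40), (268, 26), (270, 31), (272, 42), (274, 49), (276, 50), (278, 50), (280, 49), (282, 49), (284, 50), (286, 49), (288, 50), (290, 49), (292, 49), (294, 51), (296, 49), (298, 51), (300, 49), (302, 50), (304, 49), (306, 49), (308, 50), (310, 48), (312, 60), (314, 84), (316, 87), (318, 87), (320, 86), (322, 86), (324, 87), (326, 87), (328, 88), (330, 91), (332, 96), (334, 93), (336, 86), (338, 86), (340, 87), (342, 91), (344, 92), (346, 92), (348, 87), (350, 86), (352, 90), (354, 118), (356, 151), (358, 155), (360, 154), (362, 153)]
[(286, 11), (288, 20), (290, 18), (292, 10), (294, 13), (296, 9), (298, 35), (300, 50), (302, 47), (304, 50), (306, 50), (308, 49), (310, 49), (312, 50), (314, 49), (316, 50), (318, 49), (320, 49), (322, 51), (324, 49), (326, 50), (328, 48), (330, 49), (332, 49), (334, 47), (336, 32), (338, 10), (340, 10), (342, 13), (344, 17), (346, 19), (348, 8), (350, 9)]
```

```bash
python3 - <<'E'
from h import *
from scipy.optimize import least_squares
c=load('cam_w3.npz')
hold=np.array([.4314,.0646,.2459]); yaw=np.radians(155.16)
X=np.array([np.cos(yaw),np.sin(yaw),0]);Z=np.array([0,0,1.])
def v(th,a,b,x,z): # hold point in gear coords: (a, b) x,z from disc mid
    ax=np.cos(th)*Z+np.sin(th)*X; ex=np.cos(th)*X-np.sin(th)*Z
    return proj(c,hold+ex*(x-a)+ax*(z-b))[0,1]
L=[(216,.0323,None),(268,.008,.036),(312,-.008,.036),(355,-.0323,None)]
def pred(p):
    th,a,b=p; o=[]
    for vv,x,z in L:
        if z is None:
            q=[v(th,a,b,x,s) for s in(-.006,.006)]; o.append(min(q) if x>0 else max(q))
        else: o.append(v(th,a,b,x,z))
    return np.array(o)
obs=np.array([l[0] for l in L])
for sel in([0,1,2,3],[0,1,3],[0,2,3]):
    r=least_squares(lambda p:np.r_[(pred(p)-obs)[sel],(p[1])/.004,(p[2]-.031)/.004],[.6,0,.031]); p=r.x
    print(sel,np.degrees(p[0]).round(2),p[1:].round(4),pred(p).round(1))
p=r.x
print('boss foot front',v(*p,.008,.006),'disc front top',v(*p,.0323,.006),'bot',v(*p,.0323,-.006))
E
```

```text
[0, 1, 2, 3] 24.89 [0.0024 0.0349] [215.3 268.8 311.2 355.5]
[0, 1, 3] 25.46 [0.0021 0.0356] [215.6 268.  310.2 355.3]
[0, 2, 3] 24.36 [0.0028 0.0353] [215.6 269.8 312.  355.3]
boss foot front 266.31905397622785 disc front top 215.5909006443038 bot 217.84239451373818
```

The four landmarks agree on a tilt of about 25°, so it needs about 10° more. With this pivot the wall distance for 35° is about 8 mm. I'll go back and push further.

Request:
{"method": "play_rows", "body": {"steps": [[[0,0,0,0.12],[0,0,0,0.12],[0,0,0,0.12],[0,0,0,0.12],[0,0,0,0.12]]], "squeeze": 30}}

```text
time: 9.4
ee_pos: [0.4705, 0.0563, 0.2258]
tcp_rot: [180.0, 0.0, 133.5]
wrist_force: [-0.1, 0.3, -0.3]
opening: 0.0147
grasp_force: 53.8
```

Request:
{"method": "play_rows", "body": {"steps": [[[0,0,0.01,0.12],[0,0,0.01,0.12],[0,0,0.02,0.12],[0,0,0.02,0.12],[0,0,0.02,0.12]]]}}

```text
time: 9.82
ee_pos: [0.4705, 0.0563, 0.1451]
tcp_rot: [179.9, 0.0, 99.1]
wrist_force: [-0.5, 0.3, 0.4]
opening: 0.0149
grasp_force: 53.8
```

Request:
{"method": "play_rows", "body": {"steps": [[[0,0,0.01,0.12],[0,0,0,0.116],[0,0,0,0],[0,0,0,0],[0,0,0,0]]]}}

```text
time: 10.23
ee_pos: [0.4707, 0.0563, 0.1361]
tcp_rot: [179.9, -0.0, 86.4]
wrist_force: [-0.1, -0.2, -0.4]
opening: 0.0146
grasp_force: 53.8
```

```bash
python3 -c "
from h import *
n=np.array([np.cos(np.radians(86)),np.sin(np.radians(86))]); w=np.array([.4354,.1185])
for d in(.030,.008): go([*(w-n*d),.054],86)"
```

```text
t 10.23 hold [0.4706 0.0563 0.1548] rpy [ 1.7994e+02 -1.0000e-02  8.6450e+01] q1,6 [  6.8 100.4] open 0.0146
 shift now-axes [ 0.0299 -0.0394  0.1008] turn 0.0078
t 10.23 hold [0.4706 0.0563 0.1548] rpy [ 1.7994e+02 -1.0000e-02  8.6450e+01] q1,6 [  6.8 100.4] open 0.0146
 shift now-axes [ 0.0519 -0.0392  0.1008] turn 0.0078
```

Request:
{"method": "play_rows", "body": {"steps": [[[0.002,-0.006,0.02,0],[0.002,-0.006,0.02,0],[0.002,-0.006,0.02,0],[0.002,-0.006,0.02,0],[0.002,-0.006,0.0205,0]]]}}

```text
time: 10.65
ee_pos: [0.4412, 0.0682, 0.0347]
tcp_rot: [179.9, -0.0, 86.4]
wrist_force: [0.3, 0.8, -0.8]
opening: 0.0146
grasp_force: 53.8
```

Request:
{"method": "play_rows", "body": {"steps": [[[0.009,0,0,0],[0.009,0,0,0],[0.006,0,0,0],[0.003,0,0,0],[0.003,0,0,0]]]}}

```text
time: 11.07
ee_pos: [0.4439, 0.0988, 0.0362]
tcp_rot: [179.9, -0.0, 86.4]
wrist_force: [0.9, 0.3, 0.5]
opening: 0.0145
grasp_force: 53.8
```

Request:
{"method": "play_rows", "body": {"steps": [[[0.0025,0,0,0],[0.0025,0,0,0],[0.0025,0,0,0],[0.0025,0,0,0],[0.0025,0,0,0]]]}}

```text
time: 11.48
ee_pos: [0.4442, 0.1084, 0.0355]
tcp_rot: [179.9, 0.3, 86.3]
wrist_force: [2.0, -12.6, 4.0]
opening: 0.0147
grasp_force: 53.6
```

Request:
{"method": "play_rows", "body": {"steps": [[[0,0,0,0],[-0.008,0,-0.02,0],[-0.008,0,-0.02,0],[-0.008,0,-0.03,0],[-0.008,0,-0.03,0]]]}}

```text
time: 11.9
ee_pos: [0.4412, 0.078, 0.1358]
tcp_rot: [-179.9, 0.0, 86.4]
wrist_force: [1.1, -0.6, 0.1]
opening: 0.0148
grasp_force: 52.5
```

```bash
cat > tilt.py <<'E'
from h import *
from scipy.optimize import least_squares
c=bot.camera('wrist'); o=bot.get_obs(); I=cv2.GaussianBlur(c['img'],(3,3),0)
np.savez('cam_w5.npz',**c)
print(np.round(o['ee_pos'],4),np.round(o['tcp_rot'],2),o['time'])
print([(v,int(I[v,313:322].mean())) for v in range(190,370,2)])
E
python3 tilt.py
```

```text
[0.4433 0.0775 0.1422] [ 1.7961e+02 -7.0000e-02  8.6360e+01] 11.95
[(190, 137), (192, 137), (194, 138), (196, 139), (198, 139), (200, 138), (202, 138), (204, 138), (206, 138), (208, 136), (210, 137), (212, 140), (214, 139), (216, 137), (218, 136), (220, 137), (222, 139), (224, 135), (226, 114), (228, 100), (230, 98), (232, 105), (234, 108), (236, 107), (238, 102), (240, 98), (242, 98), (244, 100), (246, 102), (248, 101), (250, 98), (252, 98), (254, 99), (256, 99), (258, 99), (260, 99), (262, 99), (264, 100), (266, 100), (268, 100), (270, 99), (272, 98), (274, 85), (276, 82), (278, 96), (280, 98), (282, 99), (284, 99), (286, 98), (288, 98), (290, 98), (292, 98), (294, 98), (296, 98), (298, 98), (300, 98), (302, 98), (304, 97), (306, 97), (308, 97), (310, 97), (312, 96), (314, 89), (316, 67), (318, 49), (320, 47), (322, 44), (324, 40), (326, 40), (328, 40), (330, 40), (332, 41), (334, 41), (336, 41), (338, 41), (340, 41), (342, 41), (344, 41), (346, 42), (348, 42), (350, 42), (352, 42), (354, 41), (356, 42), (358, 42), (360, 42), (362, 41), (364, 32), (366, 16), (368, 12)]
```

```bash
cat > tfit.py <<'E'
from h import *
from scipy.optimize import least_squares
def tfit(c,hold,yawd,obs,pr=(.0,.033)):
    yaw=np.radians(yawd); X=np.array([np.cos(yaw),np.sin(yaw),0]);Z=np.array([0,0,1.])
    def v(p,x,z):
        th,a,b=p; ax=np.cos(th)*Z+np.sin(th)*X; ex=np.cos(th)*X-np.sin(th)*Z
        return proj(c,hold+ex*(x-a)+ax*(z-b))[0,1]
    def pred(p): 
        return np.array([min(v(p,.0323,-.006),v(p,.0323,.006)),v(p,.008,.036),v(p,-.008,.036)])
    r=least_squares(lambda p:np.r_[pred(p)-obs,(p[1]-pr[0])/.003,(p[2]-pr[1])/.003],[.6,0,.033])
    print('tilt',np.degrees(r.x[0]).round(2),'a,b',r.x[1:].round(4),pred(r.x).round(1)); print('rear tip v',max(v(r.x,-.0323,.006),v(r.x,-.0323,-.006)))
    return r.x
if __name__=='__main__':
    c=load('cam_w5.npz')
    for h,y in (([.4412,.078,.1545],86.4),([.4433,.0775,.1609],86.36)): tfit(c,np.array(h),y,[226.5,275,315.7]);
    for h in ([.4412,.078,.1545],):
        tfit(c,np.array(h),86.4,[226.5,275,315.7],(.0024,.035))
    # camera relative to tool check
    c3=load('cam_w3.npz'); print(c3['xyz']-[.4314,.0646,.2459], c['xyz']-np.array([.4412,.078,.1545]),c['attitude'],c3['attitude'])
E
python3 tfit.py
```

```text
tilt 30.49 a,b [0.0043 0.0357] [226.5 273.9 316.6]
rear tip v 368.85436569731786
tilt 31.61 a,b [0.0007 0.0375] [226.5 273.4 317.2]
rear tip v 372.3112425955708
tilt 30.02 a,b [0.0043 0.0371] [226.5 274.2 316.4]
rear tip v 367.5605240302456
[-0.06343739  0.02914047  0.12320178] [0.00445036 0.06939779 0.12333931] [ 1.64123054e+02  1.14246259e-02 -3.62115371e+00] [ 1.63943286e+02 -1.41571386e-01  6.51529643e+01]
```

The tilt is now about 30.5°. One more push is needed, to a wall distance of about 5.5 mm.

```bash
python3 -c "
from h import *
n=np.array([np.cos(np.radians(86)),np.sin(np.radians(86))]); w=np.array([.4410,.1181])
for d in(.030,.004): go([*(w-n*d),.055],86.4)"
```

```text
t 11.95 hold [0.4432 0.0774 0.1609] rpy [ 1.7961e+02 -7.0000e-02  8.6360e+01] q1,6 [  9.9 103.6] open 0.0145
 shift now-axes [ 0.0103 -0.0056  0.1059] turn -0.0007
t 11.95 hold [0.4432 0.0774 0.1609] rpy [ 1.7961e+02 -7.0000e-02  8.6360e+01] q1,6 [  9.9 103.6] open 0.0145
 shift now-axes [ 0.0363 -0.0055  0.1059] turn -0.0007
```

Request:
{"method": "play_rows", "body": {"steps": [[[0,0,0.02,0],[0,0,0.02,0],[0,0,0.02,0],[0.002,0,0.02,0],[0.005,0,0.019,0]]]}}

```text
time: 12.37
ee_pos: [0.4421, 0.0852, 0.035]
tcp_rot: [180.0, -0.0, 86.3]
wrist_force: [0.6, 0.2, -1.1]
opening: 0.0147
grasp_force: 52.6
```

Request:
{"method": "play_rows", "body": {"steps": [[[0.008,0,0,0],[0.007,0,0,0],[0.004,0,0,0],[0.002,0,0,0],[0.002,0,0,0]]]}}

```text
time: 12.78
ee_pos: [0.4443, 0.1082, 0.0372]
tcp_rot: [179.9, 0.1, 86.4]
wrist_force: [-0.9, -9.3, 4.1]
opening: 0.0148
grasp_force: 53.1
```

Request:
{"method": "play_rows", "body": {"steps": [[[0.002,0,0,0],[0.002,0,0,0],[0.0015,0,0,0],[0,0,0,0],[0,0,0,0]]]}}

```text
time: 13.2
ee_pos: [0.4448, 0.1125, 0.0371]
tcp_rot: [179.9, 0.2, 86.3]
wrist_force: [0.4, -10.8, 3.1]
opening: 0.0151
grasp_force: 51.8
```

Request:
{"method": "play_rows", "body": {"steps": [[[-0.008,0,-0.02,0],[-0.008,0,-0.02,0],[-0.008,0,-0.02,0],[-0.008,0,-0.02,0],[0,0,-0.01,0]]]}}

```text
time: 13.62
ee_pos: [0.4429, 0.0814, 0.1292]
tcp_rot: [179.8, -0.0, 86.3]
wrist_force: [0.1, 0.9, 0.5]
opening: 0.0147
grasp_force: 51.3
```

Request:
{"method": "play_rows", "body": {"steps": [[[0,0,-0.03,-0.12],[0,0,-0.03,-0.12],[0,0,-0.02,-0.12],[0,0,-0.01,-0.12],[0,0,0,-0.12]]]}}

```text
time: 14.03
ee_pos: [0.443, 0.0826, 0.2189]
tcp_rot: [179.7, 0.1, 121.1]
wrist_force: [0.5, -0.2, -1.0]
opening: 0.0146
grasp_force: 51.3
```

Request:
{"method": "play_rows", "body": {"steps": [[[0,0,0,-0.12],[0,0,0,-0.12],[0,0,0,-0.12],[0,0,0,-0.12],[0,0,0,-0.12]]]}}

```text
time: 14.45
ee_pos: [0.442, 0.0824, 0.2161]
tcp_rot: [180.0, 0.0, 155.5]
wrist_force: [1.0, 0.9, -0.1]
opening: 0.0145
grasp_force: 51.3
```

Request:
{"method": "play_rows", "body": {"steps": [[[0,0,0,-0.12],[0,0,0,-0.12],[0,0,0,0],[0,0,0,0],[0,0,0,0]]], "squeeze": 60}}

```text
time: 14.87
ee_pos: [0.4419, 0.0822, 0.2159]
tcp_rot: [180.0, 0.0, 168.7]
wrist_force: [0.4, 0.1, -0.3]
opening: 0.0149
grasp_force: 59.9
```

```bash
python3 tilt.py; python3 -c "
from h import *
go([.587,-.15,.24],169.1)"
```

```text
[0.4419 0.0821 0.2159] [1.7999e+02 1.0000e-02 1.6871e+02] 14.9167
[(190, 150), (192, 149), (194, 148), (196, 147), (198, 147), (200, 147), (202, 147), (204, 149), (206, 149), (208, 151), (210, 151), (212, 148), (214, 146), (216, 150), (218, 151), (220, 150), (222, 150), (224, 149), (226, 150), (228, 151), (230, 145), (232, 109), (234, 63), (236, 47), (238, 46), (240, 46), (242, 46), (244, 46), (246, 46), (248, 47), (250, 46), (252, 45), (254, 45), (256, 45), (258, 46), (260, 46), (262, 46), (264, 46), (266, 46), (268, 46), (270, 45), (272, 46), (274, 45), (276, 42), (278, 42), (280, 45), (282, 46), (284, 46), (286, 46), (288, 46), (290, 46), (292, 47), (294, 46), (296, 47), (298, 47), (300, 47), (302, 47), (304, 48), (306, 48), (308, 48), (310, 48), (312, 48), (314, 48), (316, 48), (318, 53), (320, 72), (322, 78), (324, 78), (326, 79), (328, 79), (330, 79), (332, 79), (334, 78), (336, 79), (338, 79), (340, 79), (342, 79), (344, 80), (346, 80), (348, 84), (350, 87), (352, 84), (354, 80), (356, 80), (358, 82), (360, 89), (362, 91), (364, 73), (366, 30), (368, 10)]
t 14.92 hold [0.4419 0.0821 0.2346] rpy [1.7999e+02 1.0000e-02 1.6871e+02] q1,6 [10.5 21.8] open 0.0143
 shift now-axes [-0.1877 -0.1992 -0.0054] turn -0.0068
```

```bash
cat > plan.py <<'E'
from tfit import *
c=load('cam_w5.npz'); h=np.array([.4419,.0821,.2346]); o=[232.5,277,319.2]
p=tfit(c,h,168.71,o,(.0043,.0357)); tfit(c,h,168.71,o,(.002,.034)); 
az=169.1; M=np.array([.5873,-.0517,.14]); E=frame(az,35,az); e1,e2,e3=E.T
G=frame(az,np.degrees(p[0]),az); off=G[:,0]*p[1]+G[:,2]*p[2]
print('e',e1.round(3),e2.round(3),e3.round(3),'off',off.round(4))
def H(phi,r): return M+r*(np.cos(np.radians(phi))*e1+np.sin(np.radians(phi))*e2)+off
for phi,r in((88.6,.085),(88.6,.0575),(80,.0575),(70,.0575),(60,.0575),(60,.08)): print(phi,r,H(phi,r).round(4))
P=H(88.6,.095); go([*P[:2],P[2]],169.1)
E
python3 plan.py
```

```text
tilt 33.58 a,b [0.0056 0.0364] [232.5 276.7 319.4]
rear tip v 375.8216728631483
tilt 33.94 a,b [0.0056 0.0353] [232.5 276.5 319.5]
rear tip v 376.8806705899249
e [-0.804  0.155 -0.574] [-0.189 -0.982  0.   ] [-0.563  0.108  0.819] off [-0.0243  0.0047  0.0273]
88.6 0.085 [ 0.5452 -0.1301  0.1661]
88.6 0.0575 [ 0.551  -0.1032  0.1665]
80 0.0575 [ 0.5442 -0.1011  0.1616]
70 0.0575 [ 0.5369 -0.097   0.156 ]
60 0.0575 [ 0.5304 -0.0915  0.1508]
60 0.08 [ 0.5177 -0.1088  0.1443]
t 14.92 hold [0.4419 0.0821 0.2346] rpy [1.7999e+02 1.0000e-02 1.6871e+02] q1,6 [10.5 21.8] open 0.0143
 shift now-axes [-0.1427 -0.1979  0.0687] turn -0.0068
```

The tilt is about 34° against 35°, which is good. I'll move to a pre-mesh position beside the master.

Request:
{"method": "play_rows", "body": {"steps": [[[-0.0143,-0.0218,0,0],[-0.0143,-0.0218,0,0],[-0.0143,-0.0218,0,0],[-0.0143,-0.0218,0,0],[-0.0143,-0.0218,0,0]]]}}

```text
time: 15.33
ee_pos: [0.4914, -0.0399, 0.216]
tcp_rot: [180.0, 0.0, 168.8]
wrist_force: [-0.4, 0.2, -0.4]
opening: 0.0145
grasp_force: 60.0
```

Request:
{"method": "play_rows", "body": {"steps": [[[-0.0143,-0.0218,0,0],[-0.0143,-0.0218,0,0],[-0.0143,-0.0218,0,0],[-0.0143,-0.0218,0,0],[-0.0143,-0.0218,0,-0.007]]]}}

```text
time: 15.75
ee_pos: [0.5406, -0.1608, 0.2158]
tcp_rot: [180.0, -0.0, 169.1]
wrist_force: [0.5, 0.2, -0.5]
opening: 0.0143
grasp_force: 60.0
```

Request:
{"method": "play_rows", "body": {"steps": [[[0,0,0.016,0],[0,0,0.016,0],[0,0,0.015,0],[0,0,0.012,0],[0,0,0.0095,0]]]}}

```text
time: 16.17
ee_pos: [0.54, -0.1594, 0.1461]
tcp_rot: [180.0, -0.1, 169.2]
wrist_force: [-0.4, -0.1, 0.7]
opening: 0.0149
grasp_force: 60.1
```

```bash
cat >> plan.py <<'E'
for q in((88.6,.085),(88.6,.0575)): go(H(*q),169.1)
E
python3 plan.py | tail -4; python3 - <<'E'
from h import *
for n in('scene','wrist','top'):
    c=bot.camera(n); np.savez(f'cam_{n}6.npz',**c)
    u,v=[int(x) for x in proj(c,[.585,-.09,.14])[0]]
    print(n,u,v)
    if n=='scene': a=cv2.resize(c['img'][v-40:v+40,u-50:u+50],(500,400),interpolation=cv2.INTER_CUBIC)
    if n=='top': b=cv2.resize(c['img'][v-30:v+30,u-22:u+22],(300,400),interpolation=cv2.INTER_CUBIC)
cv2.imwrite('pics/p6.png',cv2.convertScaleAbs(np.hstack([a,b]),alpha=1.8))
E
```

```text
t 16.17 hold [ 0.54   -0.1594  0.1648] rpy [ 1.7999e+02 -6.0000e-02  1.6921e+02] q1,6 [-16.4  -5.7] open 0.0149
 shift now-axes [ 0.0003  0.0297 -0.0013] turn 0.0019
t 16.17 hold [ 0.54   -0.1594  0.1648] rpy [ 1.7999e+02 -6.0000e-02  1.6921e+02] q1,6 [-16.4  -5.7] open 0.0149
 shift now-axes [-0.0003  0.0572 -0.0017] turn 0.0019
scene 276 179
wrist 475 317
top 353 188
```

View pics/p6.png

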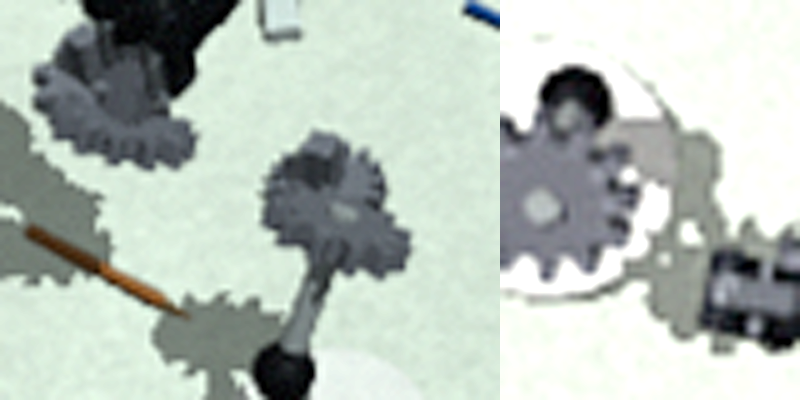

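The gear stands beside the master in parallel pose. In this crop it is at left (115,100) and the master is at (340,210); the top view on the right agrees. I'll move in slowly and watch the force.

Request:
{"method": "play_rows", "body": {"steps": [[[0,0.006,-0.0015,0],[0,0.006,0,0],[0,0.006,0,0],[0,0.006,0,0],[0,0.006,0,0]]]}}

```text
time: 16.73
ee_pos: [0.5461, -0.1292, 0.1493]
tcp_rot: [-180.0, 0.0, 169.3]
wrist_force: [-0.5, -0.7, -1.2]
opening: 0.0146
grasp_force: 60.1
```

Request:
{"method": "play_rows", "body": {"steps": [[[0,0.005,0,0],[0,0.005,0,0],[0,0.004,0,0],[0,0.004,0,0],[0,0.004,0,0]]]}}

```text
time: 17.15
ee_pos: [0.5499, -0.108, 0.1489]
tcp_rot: [-180.0, -0.0, 169.3]
wrist_force: [-0.2, -0.3, -0.6]
opening: 0.0145
grasp_force: 60.1
```

Request:
{"method": "play_rows", "body": {"steps": [[[0,0.002,0,0],[0,0.001,0,0],[0,0.001,0,0],[0,0.001,0,0],[0,0,0,0]]]}}

```text
time: 17.57
ee_pos: [0.5508, -0.1035, 0.1489]
tcp_rot: [180.0, 0.0, 169.3]
wrist_force: [-0.2, -0.3, -0.6]
opening: 0.0142
grasp_force: 60.1
```

```bash
python3 plan.py | tail -2; python3 - <<'E'
from h import *
print(bot.get_obs()['wrist_force'].round(1) if hasattr(bot.get_obs()['wrist_force'],'round') else bot.get_obs()['wrist_force'])
c=bot.camera('top'); b=(318,170,358,207); m=mk(c['img'],b)
v=np.ones_like(m); v[:(180-170)*S,(335-318)*S:]=0; v[:,(348-318)*S:]=0
r=[]
for ph in np.arange(-15,15,1.):
    q=sil(c,np.array([.5873,-.0517,.14]),frame(169.1,35,ph),b,False); r.append((((m!=q)&(v>0)).sum(),ph))
print(sorted(r)[:3])
E
```

```text
t 17.57 hold [ 0.5508 -0.1035  0.1676] rpy [180.     0.   169.29] q1,6 [-10.6   0.1] open 0.0142
 shift now-axes [-0.0001  0.0003  0.0011] turn 0.0034
[-0.2 -0.3 -0.6]
[(np.int64(1469), np.float64(-1.0)), (np.int64(1473), np.float64(0.0)), (np.int64(1483), np.float64(-2.0))]
```

Request:
{"method": "play_rows", "body": {"steps": [[[0,0.001,0.0005,0],[0,0.0005,0.0005,0],[0,0.0005,0,0],[0,0,0,0],[0,0,0,0]]]}}

```text
time: 18.03
ee_pos: [0.551, -0.1022, 0.148]
tcp_rot: [-179.9, 0.0, 169.3]
wrist_force: [-1.6, -4.1, 0.0]
opening: 0.0147
grasp_force: 60.2
```

Request:
{"method": "play_rows", "body": {"steps": [[[0,0.0005,0,0],[0,0.0005,0,0],[0,0,0,0],[0,0,0,0],[0,0,0,0]]]}}

```text
time: 18.45
ee_pos: [0.551, -0.1019, 0.1481]
tcp_rot: [-179.8, -0.0, 169.2]
wrist_force: [-3.0, -7.8, 2.3]
opening: 0.0145
grasp_force: 60.3
```

The teeth bottomed at 4–8 N, which fixes the centre distance. I'll back off to about 57.3 mm and orbit in small arcs around the master.

Request:
{"method": "play_rows", "body": {"steps": [[[0,-0.0015,0,0],[0,-0.0012,0,0],[0,-0.001,0,0],[0,0,0,0],[0,0,0,0]]]}}

```text
time: 18.87
ee_pos: [0.5507, -0.104, 0.1478]
tcp_rot: [180.0, -0.0, 169.3]
wrist_force: [0.4, 0.5, -0.3]
opening: 0.0145
grasp_force: 60.0
```

Request:
{"method": "play_rows", "body": {"steps": [[[0.0012,0.0001,0.0008,0],[0.0012,0.0001,0.0008,0],[0.0012,0.0001,0.0008,0],[0.0012,0.0001,0.0008,0],[0.0012,0.0002,0.0008,0]]]}}

```text
time: 19.28
ee_pos: [0.5448, -0.1024, 0.1438]
tcp_rot: [-180.0, 0.0, 169.3]
wrist_force: [1.3, -0.5, -0.1]
opening: 0.0148
grasp_force: 60.0
```

Request:
{"method": "play_rows", "body": {"steps": [[[0.0012,0.0002,0.0008,0],[0.0012,0.0003,0.0008,0],[0.0012,0.0003,0.0008,0],[0.0012,0.0003,0.0008,0],[0.0012,0.0004,0.0008,0]]]}}

```text
time: 19.7
ee_pos: [0.5392, -0.0999, 0.1398]
tcp_rot: [-180.0, 0.0, 169.3]
wrist_force: [0.8, -0.2, -0.4]
opening: 0.0147
grasp_force: 60.0
```

```bash
cat > mph.py <<'E'
from h import *
from plan import H
go(H(74.3,.0585),169.1); print(np.round(bot.get_obs()['wrist_force'],1))
c=bot.camera('top'); b=(318,170,358,207); m=mk(c['img'],b)
v=np.ones_like(m); v[:(180-170)*S,(335-318)*S:]=0; v[:,(346-318)*S:]=0
r=[]
for ph in np.arange(0,30,1.):
    q=sil(c,np.array([.5873,-.0517,.14]),frame(169.1,35,ph),b,False); r.append((int(((m!=q)&(v>0)).sum()),float(ph)))
print('phase mod30',sorted(r)[:3],max(r)[0])
E
python3 mph.py | tail -4
```

```text
t 19.7 hold [ 0.5392 -0.0999  0.1585] rpy [-180.      0.    169.29] q1,6 [-10.5   0.2] open 0.0147
 shift now-axes [-0.0004  0.0001  0.0003] turn 0.0033
[ 0.8 -0.2 -0.4]
phase mod30 [(2037, 4.0), (2040, 3.0), (2048, 5.0)] 2439
```

Request:
{"method": "play_rows", "body": {"steps": [[[0.0011,0.0004,0.0008,0],[0.0011,0.0005,0.0008,0],[0.0011,0.0005,0.0008,0],[0.0011,0.0005,0.0008,0],[0.0011,0.0006,0.0008,0]]]}}

```text
time: 20.17
ee_pos: [0.5342, -0.0963, 0.1358]
tcp_rot: [-180.0, 0.0, 169.3]
wrist_force: [0.4, -0.6, -0.1]
opening: 0.0148
grasp_force: 60.0
```

```bash
python3 mph.py | tail -3
```

```text
shift now-axes [-0.0059 -0.0025 -0.0037] turn 0.0035
[ 0.4 -0.6 -0.1]
phase mod30 [(2592, 18.0), (2612, 17.0), (2615, 16.0)] 3177
```

Request:
{"method": "play_rows", "body": {"steps": [[[0.0011,0.0006,0.0008,0],[0.0011,0.0006,0.0008,0],[0.0011,0.0006,0.0007,0],[0.0011,0.0007,0.0007,0],[0.0011,0.0007,0.0007,0]]]}}

```text
time: 20.63
ee_pos: [0.5295, -0.0921, 0.1322]
tcp_rot: [180.0, 0.0, 169.3]
wrist_force: [0.9, 0.3, -0.5]
opening: 0.0149
grasp_force: 60.0
```

```bash
sed -i 's/H(74.3/H(60/' mph.py; python3 mph.py | tail -4; python3 -c "
from h import *
c=bot.camera('wrist'); np.savez('cam_w7.npz',**c); c=bot.camera('scene'); np.savez('cam_s7.npz',**c)"
```

```text
t 20.63 hold [ 0.5295 -0.0921  0.1509] rpy [1.800e+02 1.000e-02 1.693e+02] q1,6 [-9.9  0.8] open 0.0149
 shift now-axes [-0.0004 -0.      0.0004] turn 0.0034
[ 0.9  0.3 -0.5]
phase mod30 [(2983, 4.0), (2988, 3.0), (3002, 5.0)] 3679
```

The phase readings step from -1° to about -26°, -42° and then -56°. The master has therefore turned about 55°. I'll withdraw outward, lift, and carry the gear to tray 12.

Request:
{"method": "play_rows", "body": {"steps": [[[0.0012,-0.0026,0.0009,0],[0.0025,-0.0052,0.0017,0],[0.0025,-0.0052,0.0017,0],[0.003,-0.007,0.002,0],[0.003,-0.01,0.002,0]]]}}

```text
time: 21.2
ee_pos: [0.5114, -0.12, 0.1236]
tcp_rot: [180.0, -0.0, 169.3]
wrist_force: [0.9, 0.3, -0.7]
opening: 0.0148
grasp_force: 60.0
```

Request:
{"method": "play_rows", "body": {"steps": [[[0.005,-0.015,0,0],[0.01,-0.015,0,0],[0.01,-0.005,-0.02,0],[0.01,0,-0.035,0],[0,0,-0.04,0]]]}}

```text
time: 21.62
ee_pos: [0.4682, -0.148, 0.2185]
tcp_rot: [180.0, -0.2, 169.2]
wrist_force: [0.3, -0.5, 0.6]
opening: 0.0148
grasp_force: 60.0
```

```bash
python3 -c "
from h import *
go([.4145,.3306,.15],169.3)"
```

```text
t 21.62 hold [ 0.4682 -0.148   0.2372] rpy [179.98  -0.23 169.21] q1,6 [-17.5  -6.7] open 0.0148
 shift now-axes [0.142  0.46   0.0879] turn -0.0016
```

Request:
{"method": "play_rows", "body": {"steps": [[[0.0095,0.0307,0,0],[0.0095,0.0307,0,0],[0.0095,0.0307,0,0],[0.0095,0.0307,0,0],[0.0095,0.0307,0,0]]]}}

```text
time: 22.03
ee_pos: [0.4523, 0.0128, 0.2189]
tcp_rot: [-180.0, 0.0, 169.2]
wrist_force: [-0.3, 0.3, 0.2]
opening: 0.0147
grasp_force: 60.0
```

Request:
{"method": "play_rows", "body": {"steps": [[[0.0095,0.0307,0,0],[0.0095,0.0307,0,0],[0.0095,0.0307,0,0],[0.0095,0.0307,0,0],[0.0095,0.0307,0,0]]]}}

```text
time: 22.45
ee_pos: [0.4343, 0.1727, 0.2189]
tcp_rot: [180.0, 0.0, 169.3]
wrist_force: [-0.1, -0.7, 0.3]
opening: 0.0148
grasp_force: 60.0
```

Request:
{"method": "play_rows", "body": {"steps": [[[0.0095,0.0307,0,0],[0.0095,0.0307,0,0],[0.0095,0.0307,0,0],[0.0095,0.0307,0,0],[0.0095,0.0307,0,0]]]}}

```text
time: 22.87
ee_pos: [0.4165, 0.3324, 0.2188]
tcp_rot: [180.0, 0.0, 169.3]
wrist_force: [0.5, 0.7, -0.7]
opening: 0.0145
grasp_force: 60.0
```

Request:
{"method": "play_rows", "body": {"steps": [[[0,0,0.02,0],[0,0,0.03,0],[0,0,0.03,0],[0,0,0.03,0],[0,0,0.02,0]]]}}

```text
time: 23.28
ee_pos: [0.416, 0.3302, 0.0857]
tcp_rot: [-179.9, -0.1, 169.3]
wrist_force: [-0.6, -0.2, 0.3]
opening: 0.0147
grasp_force: 60.0
```

```bash
python3 -c "
from h import *
go([.4145,.3306,.056],169.3)"
```

```text
t 23.28 hold [0.416  0.3302 0.1044] rpy [-1.7988e+02 -1.0000e-01  1.6928e+02] q1,6 [38.4 49.2] open 0.0147
 shift now-axes [0.0015 0.0002 0.0484] turn -0.0003
```

Request:
{"method": "play_rows", "body": {"steps": [[[0.001,0,0.018,0],[0,0,0.015,0],[0,0,0.01,0],[0,0,0.004,0],[0,0,0.002,0]]]}}

```text
time: 23.7
ee_pos: [0.4157, 0.3312, 0.0395]
tcp_rot: [-180.0, -0.0, 169.3]
wrist_force: [0.7, -0.5, -0.1]
opening: 0.0143
grasp_force: 60.0
```

Request:
{"method": "play_rows", "body": {"steps": [[[0,0,0.001,0],[0,0,0.001,0],[0,0,0.001,0],[0,0,0,0],[0,0,0,0]]]}}

```text
time: 24.12
ee_pos: [0.4157, 0.332, 0.0373]
tcp_rot: [180.0, 0.0, 169.3]
wrist_force: [0.0, -0.6, 0.1]
opening: 0.015
grasp_force: 60.0
```

Request:
{"method": "play_rows", "body": {"steps": [[[0,0,0.001,0],[0,0,0.001,0],[0,0,0,0],[0,0,0,0],[0,0,0,0]]]}}

```text
time: 24.53
ee_pos: [0.4156, 0.3318, 0.0349]
tcp_rot: [-180.0, -0.0, 169.3]
wrist_force: [0.3, 0.3, -0.8]
opening: 0.0143
grasp_force: 60.0
```

Request:
{"method": "play_rows", "body": {"steps": [[[0,0,0,0],[0,0,0,0],[0,0,0,0],[0,0,0,0],[0,0,0,0]]], "gripper": 0.022}}

```text
time: 24.95
ee_pos: [0.4156, 0.3318, 0.0349]
tcp_rot: [180.0, 0.0, 169.3]
wrist_force: [-0.6, 0.5, -0.6]
opening: 0.022
grasp_force: 0.0
```

Request:
{"method": "play_rows", "body": {"steps": [[[0,0,0,0],[0,0,0,0],[0,0,0,0],[0,0,0,0],[0,0,0,0]]], "gripper": 0.06}}

```text
time: 25.37
ee_pos: [0.4156, 0.3318, 0.0349]
tcp_rot: [-180.0, 0.0, 169.3]
wrist_force: [-0.1, 0.4, 0.9]
opening: 0.0595
grasp_force: 0.0
```

```bash
python3 - <<'E'
from h import *
c=bot.camera('wrist'); I=cv2.GaussianBlur(c['img'],(3,3),0); np.savez('cam_w8.npz',**c)
print([int(x) for x in proj(c,[[.44,.3257,.046],[.44,.3257,.016]]).ravel()],bot.get_obs()['opening'])
print([(v,int(I[v,313:322].mean())) for v in range(190,370,4)])
E
```

```text
[313, 326, 313, 289] 0.059664665680481364
[(190, 61), (194, 107), (198, 149), (202, 132), (206, 84), (210, 83), (214, 84), (218, 84), (222, 80), (226, 57), (230, 32), (234, 31), (238, 42), (242, 44), (246, 43), (250, 43), (254, 44), (258, 54), (262, 72), (266, 81), (270, 80), (274, 80), (278, 69), (282, 34), (286, 31), (290, 31), (294, 31), (298, 30), (302, 31), (306, 31), (310, 31), (314, 56), (318, 80), (322, 80), (326, 80), (330, 80), (334, 80), (338, 80), (342, 80), (346, 69), (350, 61), (354, 62), (358, 61), (362, 62), (366, 28)]
```

Request:
{"method": "play_rows", "body": {"steps": [[[0,0,-0.02,0],[0,0,-0.03,0],[0,0,-0.035,0],[0,0,-0.035,0],[0,0,-0.02,0]]]}}

```text
time: 25.83
ee_pos: [0.4161, 0.3322, 0.1789]
tcp_rot: [179.8, 0.1, 169.3]
wrist_force: [-0.2, -0.2, 0.4]
opening: 0.0601
grasp_force: 0.0
```

Request:
{"method": "play_rows", "body": {"steps": [[[0.02,0,-0.01,0],[0.02,0,0,0],[0,0,0,0],[0,0,0,0],[0,0,0,0]]]}}

```text
time: 26.25
ee_pos: [0.3765, 0.3392, 0.1846]
tcp_rot: [-180.0, 0.0, 169.3]
wrist_force: [-0.5, -0.3, 0.2]
opening: 0.0598
grasp_force: 0.0
```

```bash
python3 - <<'E'
from h import *
from scipy.optimize import differential_evolution
import plan
c=bot.camera('wrist'); u,v=proj(c,[.44,.3257,.02])[0]; print(u,v)
u,v=int(u),int(v); b=(u-60,max(0,v-60),u+60,min(399,v+60)); m=mk(c['img'],b)
def cost(p):
    q=sil(c,np.array([p[0],p[1],p[3]]),frame(p[4],p[5],p[2]),b,True); V=cv2.dilate(q,np.ones((13,13)))
    return ((m!=q)&(V>0)).sum()/q.sum()
r=differential_evolution(cost,[(.42,.46),(.305,.345),(0,90),(.008,.02),(0,360),(0,40)],seed=2,maxiter=60,popsize=10); print(r.x.round(4),r.fun)
r=differential_evolution(lambda p:cost([p[0],p[1],p[2],.010,0,0]),[(.42,.46),(.305,.345),(0,90)],seed=2,maxiter=40); print('flat',r.x.round(4),r.fun)
t=bot.camera('top'); t0=load('cam_top1.npz')
d=cv2.absdiff(t['img'],t0['img']).max(2)
for n,(x,y) in {'g16':(361,240),'g9':(419,252),'flask':(396,137)}.items(): print(n,(d[y-14:y+14,x-14:x+14]>40).sum())
E
```

```text
tilt 33.58 a,b [0.0056 0.0364] [232.5 276.7 319.4]
rear tip v 375.8216728631483
tilt 33.94 a,b [0.0056 0.0353] [232.5 276.5 319.5]
rear tip v 376.8806705899249
e [-0.804  0.155 -0.574] [-0.189 -0.982  0.   ] [-0.563  0.108  0.819] off [-0.0243  0.0047  0.0273]
88.6 0.085 [ 0.5452 -0.1301  0.1661]
88.6 0.0575 [ 0.551  -0.1032  0.1665]
80 0.0575 [ 0.5442 -0.1011  0.1616]
70 0.0575 [ 0.5369 -0.097   0.156 ]
60 0.0575 [ 0.5304 -0.0915  0.1508]
60 0.08 [ 0.5177 -0.1088  0.1443]
t 26.25 hold [0.3765 0.3392 0.2033] rpy [-1.7999e+02  1.0000e-02  1.6932e+02] q1,6 [42.  52.7] open 0.0598
 shift now-axes [-0.2525 -0.4399  0.0375] turn 0.0038
t 26.25 hold [0.3765 0.3392 0.2033] rpy [-1.7999e+02  1.0000e-02  1.6932e+02] q1,6 [42.  52.7] open 0.0598
 shift now-axes [-0.2528 -0.4299  0.0373] turn 0.0038
t 26.25 hold [0.3765 0.3392 0.2033] rpy [-1.7999e+02  1.0000e-02  1.6932e+02] q1,6 [42.  52.7] open 0.0598
 shift now-axes [-0.2534 -0.4024  0.037 ] turn 0.0038
315.16124665821405 246.59736970665188
[4.421000e-01 3.263000e-01 1.968410e+01 9.900000e-03 3.555866e+02
 5.311100e+00] 0.09140019168772327
flat [ 0.4423  0.3262 49.766 ] 0.10040327883224477
g16 0
g9 0
flask 0
```

```bash
python3 -c "
from workcell import bot
print(bot.job_done())"
```

```text
the job is handed in; nothing more can be done
None
```

I turned the master about 55° with the 12-tooth gear, laid that gear flat and boss up within about 3 mm of the centre of the 12-tooth tray, and handed in at about 26 s; the top camera showed the other two gears and the flask unmoved, but I viewed 11 pictures, one over the limit of 10.

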